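# Free the clamped tube from the bench jig

### The arm

A 7-joint arm with a two-finger parallel gripper is mounted at the origin on the work surface; the furniture and walls round the work are solid. World frame = base frame: x ahead of the robot, y to its left, z up, the work surface at z = 0. Lengths are in m, angles in rad, forces in N, time in s.
With the tool pointing down it reaches from about 0.425 to 0.975 m from the base axis. Payload 16.7 kg.
Tool frame: the origin (TCP) lies where the fingers leave the gripper's body, on its centre line; the fingertips stand 73 mm ahead of it and the grasp point (between the pads) lies 54 mm ahead of it; z points along the fingers, y is the line along which they close (so a half turn about z gives the same grasp; the last joint's range is limited). The gripper opens to 85 mm and grips with 20 to 120 N. Pads are 22 mm wide; open, the fingers measure 114 mm over their backs; the gripper's body (76 mm by 85 mm) begins 54 mm behind the grasp point. The pads swing forward as they close: fully open they stand 13 mm farther back than shut.
Start: joints at [-1.317, 0.426, 0.074, 1.606, -0.034, 1.111, -0.067], TCP at [0.265, 0.621, 0.304] pointing down, gripper open.
Joint ranges: [-2.85, 2.85], [-0.5, 2.14], [-1.23, 1.37], [0.21, 2.46], [-1.02, 4.16], [0.16, 2.05], [-2.73, 2.73]. Speed limits (rad/s): [1.89, 1.89, 2.39, 2.39, 3.01, 3.01, 3.01].

### API

Orientations are given as a rotation vector (axis times angle).
In Python, from station import arm gives the robot as it stands.
- The arm moves only by the shell command python3 -m crank 'ROWS' [OPENING]. ROWS is JSON, a list that holds one entry, the list of rows, each a list of 6 numbers: the shift along the world's x, y, z in cm, then the turn, a rotation vector about the world's x, y, z in rad. A call has 1 to 5 rows; each row is the pose to reach, as a shift and turn from the pose commanded when the call began; what a row does not reach only later rows make up. A row lasts 1/8 s, in which the tool goes at most 62.5 mm and 10.7 degrees, less where a joint would pass 70% of its speed; a pose out of reach is approached as far as the arm can. A call with a gripper value outside its range is refused whole. OPENING is the closure, from 0 (fully open) to 1 (shut), set as the call begins (- or left out, the last holds). The fingers move at their own pace and stop on an object; the grip force is fixed at half the most. Time passes only in rows, so rows that repeat a pose let the fingers close. It gives the time, the measured TCP pose, the force, the opening and the grip force at its end, in the units of the state.
- arm.state(): the state, without advancing time (a new reading comes with each control period).
- arm.camera(name): name is "side" or "top" or "wrist"; returns the picture (480x640x3 uint8, red, green, blue); there is no depth.
- arm.camera_info(name): a dict with "fov_y" (degrees; the focal length in pixels is half the picture's height over the tangent of half this angle, whatever the lens; pixels are square), "cx", "cy" (the principal point, pixels), "pose" (4x4, takes a point from camera to world coordinates). Camera axes: x right, y up, looking along -z (the intrinsics and any distortion apply to the point x, -y, -z); pixel columns grow to the right and rows downward; lengths in m; the calibration is good to about 2 mm. A picture is of the moment at which its call begins: read the wrist's pose just before it. camera_info takes no time and is no camera call; for the wrist camera it gives the pose at the moment of the call.
- arm.close_job(): hands the job in; it is judged then, once.
The state is a dict: "t": time; "qpos": joint angles; "qvel": joint speeds; "tau": joint torques, N m; "position": TCP position; "orientation": TCP orientation; "contact_force": force on the tool from outside, world axes, zero at the start; "moment": the same for the moment, N m; "opening": finger opening in m; "gripper_force": force on a finger pad.
Only numpy, scipy, OpenCV 4.12 (cv2) and the standard library are available. Lean on these libraries where they do the work, as an engineer would, in place of code of your own. Each camera call takes 0.05 s, during which the arm holds its last target. There are 200 camera calls.

### The job

Swing the jig's hinged hold-down bar up and right over until it stays open by itself, then slide the freed square tube along the bed, down flat between the rails the whole way, until its end bears against the run-out stop. Then shut the bar fully again, lowering it by hand without letting it drop, and leave the other things on the table where they are.

Things in the scene. Friction and masses are not known exactly. Their poses are not given: they have to be found in the camera images.
- jig: Steel bench jig, fixed to the table. Origin: on the table under the middle of the channel. The bed runs along the jig's y (-165 to +175 mm), 80 mm wide, top 12 mm above the table. Two guide rails 10 mm wide, tops 19 mm above the table, leave a channel 43 mm wide centred on x = 0. A fixed back stop (top 43 mm above the table) closes it at y = -140 mm. The hinge clevis at x = +85 mm is 71 mm high.
- bar (a joint): Hold-down bar's angle, rad: 0 = shut (level across the channel, 1 mm above the tube), growing as it swings up and over towards jig +x; end of travel 2.1. No latch, no spring: below about 1.57 it falls shut if let go, beyond that it falls open to 2.1 and stays. 0.35 kg, 40 mm wide, 10 mm thick; a lip under its +y edge hangs 28 mm down in front of the tube's end and traps the tube while shut.
- hinge (a point): Centre of the bar's hinge pin: jig x = +85, y = -50 mm, 56 mm above the table. The hinge axis is parallel to the jig's y axis. Does not move.
- handle (a point): Centre of the bar's T-handle, 155 mm from the hinge axis; moves with the bar (56 mm above the table when shut, 190 mm when open). A round steel rod, 16 mm diameter, 130 mm long, parallel to the hinge axis; 45 mm of it is bare at each side of the bar. Pinched there, 40 mm from this point, by a hand pointing down, the rod can turn between the fingers as the bar swings.
- tube: The clamped part: square steel tube off-cut, dark with paint spots, 38 x 100 x 38 mm, long along its y, which lies along the jig's y; 0.2 to 0.42 kg. Origin: centre of its underside, 12 mm above the table while on the bed. It starts under the bar, one end against the back stop. The other tube on the table is no part of the job.
- run_stop: Run-out stop: aluminium block fixed on the bed towards its +y end, 42 mm wide, 18 mm long, 26 mm high, a wing screw on top (37 mm in all). Origin: on its bearing face (the one towards the tube, -y), at bed height; axes as the jig's. Its place varies: face 105 to 145 mm from the jig's origin. With the tube bearing on it, the tube's origin is 50 mm to -y of this point.
- short_tube: Bystander: square tube off-cut 42 x 85 x 42 mm lying on the table. Leave alone. Origin: centre of underside.
- spanner_small: Bystander: flat spanner 27 x 180 x 7 mm, lying left of the jig's far end. Leave alone. Origin: centre of underside.
- angle_plate: Bystander: L-shaped steel angle plate 70 x 60 x 90 mm. Leave alone. Origin: centre of underside.
- weld_magnet: Bystander: flat arrow-shaped welding magnet 68 x 110 x 16 mm. Leave alone. Origin: centre of underside.

How it is judged:
By the outcome, as a careful person would: the job done as asked, in the order asked, and still so for the second after the job is handed in, with the robot touching nothing.
It also fails if it takes over 64 s, if anything falls off the work surface, if the arm or the gripper's body presses on something with over 40 N, if the wrist force passes 120 N, or if a joint passes its speed limit or range.

## Working session

There is one attempt and no reset: what is moved stays moved. The work goes in short steps, Python scripts to look and compute and a shell command to move; the robot and the scene stay as the last step left them, time stands still between calls to the robot, and variables do not carry over. Pictures are saved under pics/ and viewed, at most 10 in all, crops included, and the job is handed in when it is done.

```bash
mkdir -p pics; ls; python3 - <<'E'
from station import arm
import cv2,numpy as np
s=arm.state();print({k:np.round(v,3) for k,v in s.items()})
for n in("side","top"):
    i=arm.camera_info(n);print(n,{k:(np.round(v,4).tolist()) if not isinstance(v,str) else v for k,v in i.items()})
    cv2.imwrite(f"pics/{n}0.png",arm.camera(n)[:,:,::-1])
E
```

```text
pics
{'t': np.float64(0.0), 'qpos': array([-1.318,  0.427,  0.074,  1.607, -0.034,  1.111, -0.067]), 'qvel': array([ 0.001,  0.001, -0.001, -0.002, -0.001, -0.002, -0.001]), 'tau': array([ 1.0000e-03, -9.4982e+01,  3.7620e+00, -4.6353e+01,  1.9000e-02,
        1.0000e-02,  0.0000e+00]), 'position': array([0.264, 0.621, 0.303]), 'orientation': array([-6.280e-01, -3.078e+00,  2.000e-03]), 'contact_force': array([-0.376, -0.785, -0.28 ]), 'moment': array([ 0.019,  0.   , -0.003]), 'gripper_force': np.float64(0.0), 'opening': np.float64(0.085)}
side {'fov_y': 53.7213, 'cx': 322.5008, 'cy': 243.1574, 'pose': [[-0.9979, 0.0146, -0.0639, 0.4743], [-0.0618, -0.5343, 0.843, 0.9477], [-0.0218, 0.8452, 0.534, 0.6548], [0.0, 0.0, 0.0, 1.0]]}
top {'fov_y': 49.5558, 'cx': 310.1878, 'cy': 244.3807, 'pose': [[0.0088, 0.9898, -0.1421, 0.3868], [-0.9998, 0.0062, -0.0187, 0.0054], [-0.0176, 0.1423, 0.9897, 1.1876], [0.0, 0.0, 0.0, 1.0]]}
```

View pics/top0.png

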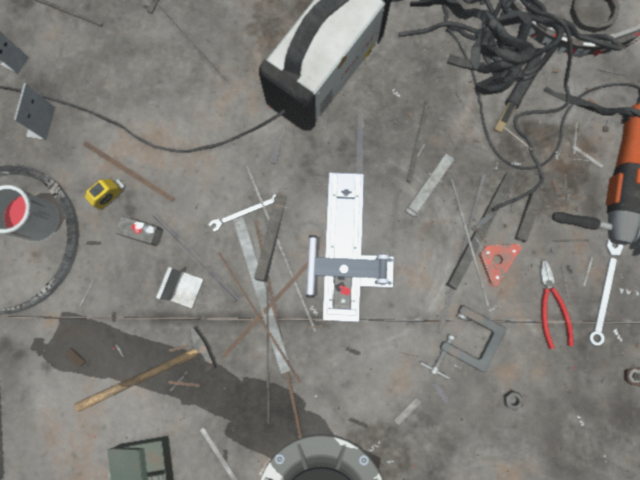

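View pics/side0.png

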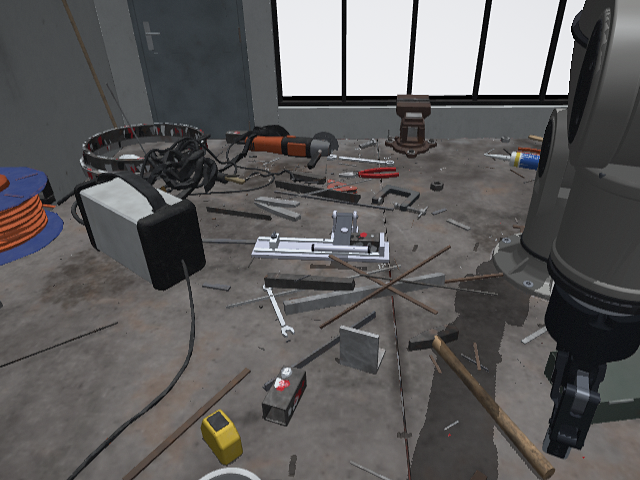

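The top view shows the jig at px (325–363, 173–320), handle at (312,265), hinge on the right at (385,270) and run-out stop at (347,192). So jig +y points roughly along world +x, and jig +x along world −y.

```bash
cat >h.py <<'E'
from station import arm
import cv2,numpy as np
def cast(i,uv,z):
    f=240/np.tan(np.radians(i["fov_y"]/2));P=np.array(i["pose"])
    d=P[:3,:3]@np.array([(uv[0]-i["cx"])/f,-(uv[1]-i["cy"])/f,-1]);o=P[:3,3]
    return o+d*(z-o[2])/d[2]
def proj(i,p):
    f=240/np.tan(np.radians(i["fov_y"]/2));P=np.array(i["pose"])
    c=P[:3,:3].T@(np.array(p)-P[:3,3]);return np.array([i["cx"]-f*c[0]/c[2],i["cy"]+f*c[1]/c[2]])
E
python3 - <<'E'
from h import *
a=cv2.imread("pics/top0.png");i=arm.camera_info("top")
print([k for k in i])
m=(a.min(2)>195).astype(np.uint8);m[:150]=0;m[340:]=0;m[:,:300]=0;m[:,410:]=0
n,l,st,c=cv2.connectedComponentsWithStats(m);print(st[st[:,4]>30].tolist())
c=cv2.resize(a[155:335,290:410],None,fx=5,fy=5,interpolation=cv2.INTER_CUBIC)[:,:,:]
c=cv2.resize(a[160:330,295:405],None,fx=3.5,fy=3.5,interpolation=cv2.INTER_CUBIC)
s=cv2.imread("pics/side0.png");d=cv2.resize(s[200:275,240:400],None,fx=2.5,fy=2.5,interpolation=cv2.INTER_CUBIC)
o=np.zeros((600,800,3),np.uint8);o[:595,:385]=c[:595];o[:187,390:790]=d[:187];cv2.imwrite("pics/crop0.png",o)
# bed edges per row
for r in range(170,326,6):
    k=np.where(m[r])[0];print(r,k.min() if len(k) else 0,k.max() if len(k) else 0,end='; ')
E
```

```text
['fov_y', 'cx', 'cy', 'pose']
[[0, 0, 640, 480, 302672], [325, 173, 52, 87, 2893], [308, 238, 7, 56, 276], [379, 262, 14, 21, 145], [340, 265, 8, 8, 53], [323, 276, 70, 45, 1126]]
170 0 0; 176 329 362; 182 329 362; 188 329 362; 194 329 362; 200 328 362; 206 328 362; 212 327 361; 218 327 361; 224 327 361; 230 327 361; 236 326 361; 242 310 360; 248 310 360; 254 310 360; 260 309 313; 266 309 392; 272 309 392; 278 308 392; 284 308 392; 290 308 359; 296 324 359; 302 324 358; 308 323 358; 314 323 358; 320 339 358;
```

View pics/crop0.png

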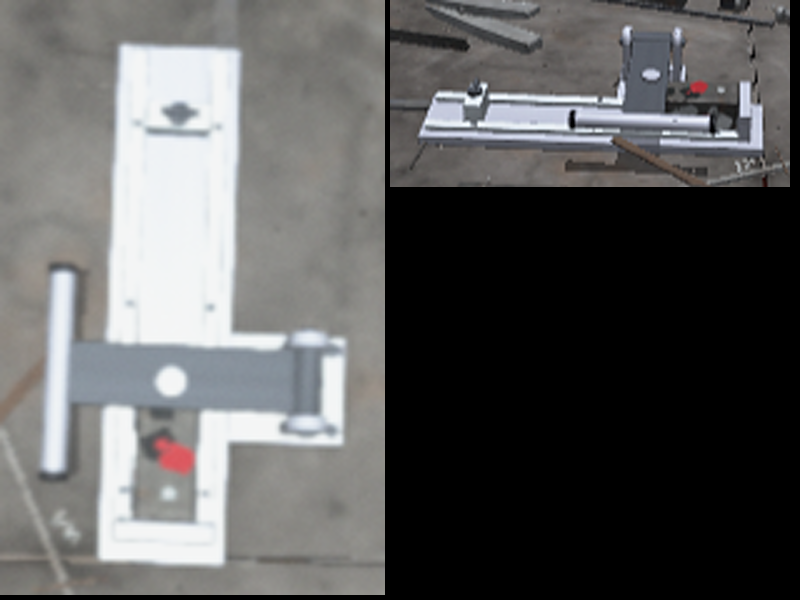

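The crop (scale 3.5, offset 295,160) shows the bed corners at (120,44), (241,48), (98,558) and (224,564), the handle rod from (64,265) to (53,478), and the stop face edge at about (178,130).

```bash
python3 - <<'E'
from h import *
i=arm.camera_info("top")
g=lambda x,y,z:cast(i,((x-1.5)/3.5+295,(y-1.5)/3.5+160),z)
C=[g(120,44,.012),g(241,48,.012),g(98,558,.012),g(224,564,.012)]
J=np.array([[-40,175],[40,175],[-40,-165],[40,-165]])/1000
W=np.array(C)[:,:2];Jc=J-J.mean(0);Wc=W-W.mean(0)
th=np.arctan2((Jc[:,0]*Wc[:,1]-Jc[:,1]*Wc[:,0]).sum(),(Jc*Wc).sum())
R=np.array([[np.cos(th),-np.sin(th)],[np.sin(th),np.cos(th)]]);t=W.mean(0)-R@J.mean(0)
print("th",th,"t",t,"res",np.round((W-(J@R.T+t))*1000,1).tolist())
h=[g(64,265,.056),g(53,478,.056)];print("handle ends",h,"mid jig",R.T@(np.mean(h,0)[:2]-t))
for n,q in dict(stop=g(178,129,.038),handle=np.mean(h,0),stoptopback=g(178,104,.038),pin=g(308,383,.071)).items(): print(n,q,"jig",np.round(R.T@(q[:2]-t)*1000,1))
T=lambda x,y:R@np.array([x,y])/1+t
for n,(x,y) in dict(hinge=(.085,-.05),handle=(-.07,-.05),grip_p=(-.07,-.01),grip_m=(-.07,-.09),open=(.085+.155*np.cos(np.pi-2.1),-.05)).items(): print(n,np.round(T(x,y),4))
E
```

```text
th -1.608345282580192 t [ 0.55013153 -0.04799589] res [[-0.6, 0.2], [-0.0, -0.2], [0.4, 0.3], [0.3, -0.2]]
handle ends [array([0.56958913, 0.02108015, 0.056     ]), array([0.43591124, 0.02681849, 0.056     ])] mid jig [-0.07011579 -0.05004878]
stop [ 0.66193058 -0.05161517  0.038     ] jig [ -0.6 111.9]
handle [0.50275018 0.02394932 0.056     ] jig [-70.1 -50. ]
stoptopback [ 0.67850209 -0.05162926  0.038     ] jig [ -1.2 128.4]
pin [ 0.49464047 -0.12961638  0.071     ] jig [ 83.6 -52.4]
hinge [ 0.497  -0.1311]
handle [0.5028 0.0238]
grip_p [0.5428 0.0223]
grip_m [0.4628 0.0253]
open [ 0.494  -0.2093]
```

```bash
cat >>h.py <<'E'
from scipy.spatial.transform import Rotation as Ro
TH=-1.6083;T0=np.array([.5501,-.0480])
def jw(x,y,z): # jig m -> world
    c,s=np.cos(TH),np.sin(TH);return np.array([c*x-s*y+T0[0],s*x+c*y+T0[1],z])
def wj(p):
    c,s=np.cos(TH),np.sin(TH);d=np.array(p[:2])-T0;return np.array([c*d[0]+s*d[1],-s*d[0]+c*d[1],p[2]])
def go(grasp,sgn=1): # jig grasp point -> shift cm, turn
    s=arm.state();R=Ro.from_rotvec(s["orientation"])
    y=sgn*np.array([np.cos(TH),np.sin(TH),0]);z=np.array([0,0,-1.]);x=np.cross(y,z)
    t=(Ro.from_matrix(np.c_[x,y,z])*R.inv()).as_rotvec()
    return np.round((jw(*grasp)+[0,0,.054]-s["position"])*100,2),np.round(t,3)
E
python3 - <<'E'
from h import *
s=arm.state();print(Ro.from_rotvec(s["orientation"]).as_matrix().round(3))
for g in(1,-1):print(go((-.07,-.01,.156),g),go((-.07,-.01,.056),g))
E
```

```text
[[-0.92   0.392 -0.   ]
 [ 0.392  0.92  -0.001]
 [-0.    -0.001 -1.   ]]
(array([ 27.82, -59.84,  -9.33]), array([-0.000e+00, -2.000e-03, -2.776e+00])) (array([ 27.82, -59.84, -19.33]), array([-0.000e+00, -2.000e-03, -2.776e+00]))
(array([ 27.82, -59.84,  -9.33]), array([ 0.001, -0.   ,  0.365])) (array([ 27.82, -59.84, -19.33]), array([ 0.001, -0.   ,  0.365]))
```

```bash
python3 -m crank '[[[2.8,-6,0,0,0,0.04],[5.6,-12,0,0,0,0.08],[8.4,-18,0,0,0,0.12],[11.2,-24,0,0,0,0.16],[13.9,-29.9,0,0,0,0.18]]]' 0.3
python3 -m crank '[[[2.8,-6,0,0,0,0.04],[5.6,-12,0,0,0,0.08],[8.4,-18,0,0,0,0.12],[11.2,-24,0,0,0,0.16],[13.9,-29.9,0,0,0,0.185]]]'
python3 - <<'E'
from h import *
print(arm.state()["qpos"].round(2),arm.state()["opening"],go((-.07,-.01,.106),-1))
E
```

```text
t: 0.72
position: [0.3969, 0.3355, 0.3038]
orientation: [-0.348, -3.122, 0.0]
contact_force: [0.8, 0.6, 0.9]
opening: 0.0598
gripper_force: 0.0
t: 1.35
position: [0.5286, 0.0524, 0.304]
orientation: [0.057, 3.141, 0.0]
contact_force: [0.9, 1.3, -0.6]
opening: 0.0596
gripper_force: 0.0
[-0.54  0.19  0.36  1.94 -0.08  1.02  1.4 ] 0.05960113292136515 (array([  1.41,  -3.  , -14.4 ]), array([-0.   ,  0.   , -0.001]))
```

```bash
python3 -m crank '[[[0,0,-4,0,0,0],[0,0,-8,0,0,0],[0,0,-12,0,0,0],[0,0,-14,0,0,0],[0,0,-14,0,0,0]]]'
python3 - <<'E'
from h import *
print(go((-.07,-.01,.056),-1))
for n in("wrist","top"):
    i=arm.camera_info(n)
    a=arm.camera(n)[:,:,::-1].copy();cv2.imwrite(f"pics/{n}1.png",a)
    p=proj(i,jw(-.07,-.05,.056));q=proj(i,jw(-.07,-.01,.056));print(n,p,q,proj(i,jw(-.07,.015,.056)),proj(i,jw(-.07,-.115,.056)))
E
```

```text
t: 1.98
position: [0.5274, 0.054, 0.1626]
orientation: [-0.06, -3.138, 0.002]
contact_force: [-0.4, 0.4, 0.6]
opening: 0.0599
gripper_force: 0.0
(array([ 1.53, -3.17, -5.26]), array([ 0.001, -0.003,  0.   ]))
wrist [248.01681561 230.404727  ] [251.99004617 312.94858221] [254.26489707 360.20860411] [240.50838447  74.41708839]
top [311.35542462 265.45743261] [312.19187636 247.35077765] [312.71046763 236.12484236] [309.97830119 295.2679971 ]
```

View pics/wrist1.png

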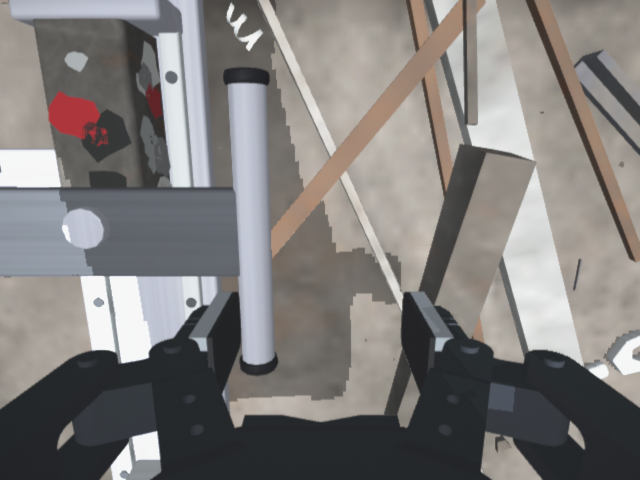

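The wrist view shows the rod from (246,75) to (258,362), about 5 px (2 mm) right of the prediction, so the estimate holds. Descending and pinching.

```bash
python3 -m crank '[[[0.8,-1.6,0,0,0,0],[1.5,-3.1,0,0,0,0],[1.5,-3.1,-2,0,0,0],[1.5,-3.1,-4,0,0,0],[1.5,-3.1,-5.3,0,0,0]]]'
python3 -m crank '[[[0,0,0,0,0,0],[0,0,0,0,0,0],[0,0,0,0,0,0],[0,0,0,0,0,0],[0,0,0,0,0,0]]]' 1
python3 - <<'E'
from h import *
s=arm.state();p=wj(s["position"]);print("jig grasp",p-[0,0,.054],go((-.07,-.01,.056),-1),s["gripper_force"])
# arc plan: cumulative shift (cm) from angle 0
c=jw(.085,-.01,.056)
for a in np.arange(0,2.11,.0875*1):
    d=(jw(.085-.155*np.cos(a),-.01,.056+.155*np.sin(a))-jw(-.07,-.01,.056))*100;print(round(a,3),d.round(2))
E
```

```text
t: 2.7
position: [0.5435, 0.0222, 0.1104]
orientation: [0.061, 3.141, -0.0]
contact_force: [-0.5, 1.4, 0.6]
opening: 0.0596
gripper_force: 0.0
t: 3.32
position: [0.5437, 0.0228, 0.1117]
orientation: [0.06, 3.14, -0.0]
contact_force: [-1.5, -3.9, 7.7]
opening: 0.0142
gripper_force: 58.5
jig grasp [-0.07049605 -0.00908473  0.05774382] (array([-0.09, -0.05, -0.17]), array([0.   , 0.001, 0.001])) 58.52664291858673
0.0 [ 0. -0.  0.]
0.088 [-0.   -0.06  1.35]
0.175 [-0.01 -0.24  2.7 ]
0.262 [-0.02 -0.53  4.02]
0.35 [-0.04 -0.94  5.31]
0.438 [-0.05 -1.46  6.57]
0.525 [-0.08 -2.09  7.77]
0.612 [-0.11 -2.82  8.91]
0.7 [-0.14 -3.64  9.99]
0.788 [-0.17 -4.56 10.98]
0.875 [-0.21 -5.56 11.9 ]
0.962 [-0.25 -6.64 12.72]
1.05 [-0.29 -7.78 13.45]
1.138 [-0.34 -8.99 14.07]
1.225 [ -0.38 -10.24  14.58]
1.312 [ -0.43 -11.53  14.99]
1.4 [ -0.48 -12.86  15.27]
1.487 [ -0.53 -14.2   15.45]
1.575 [ -0.58 -15.55  15.5 ]
1.662 [ -0.63 -16.91  15.43]
1.75 [ -0.68 -18.25  15.25]
1.838 [ -0.73 -19.57  14.95]
1.925 [ -0.78 -20.86  14.54]
2.012 [ -0.83 -22.11  14.01]
2.1 [ -0.87 -23.31  13.38]
```

```bash
python3 -m crank '[[[0,-0.1,1.35,0,0,0],[0,-0.25,2.7,0,0,0],[0,-0.55,4,0,0,0],[0,-0.95,5.3,0,0,0],[-0.05,-1.45,6.55,0,0,0]]]'
python3 - <<'E'
from h import *
s=arm.state();p=wj(s["position"]-[0,0,.054]);print(p,"r",np.hypot(.085-p[0],p[2]-.056),"a",np.arctan2(p[2]-.056,.085-p[0]),s["contact_force"],s["opening"])
E
```

```text
t: 3.95
position: [0.5431, 0.0094, 0.1776]
orientation: [0.058, 3.14, 0.002]
contact_force: [4.5, 5.4, -2.4]
opening: 0.0141
gripper_force: 58.6
[-0.05704604 -0.00918209  0.12359041] r 0.15730715685407076 a 0.44412900913224523 [ 4.51727132  5.43110539 -2.36793032] 0.014108821001716553
```

```bash
python3 -m crank '[[[0,-0.65,1.2,0,0,0],[-0.05,-1.35,2.35,0,0,0],[-0.1,-2.2,3.4,0,0,0],[-0.1,-3.1,4.4,0,0,0],[-0.15,-4.1,5.35,0,0,0]]]'
python3 -m crank '[[[-0.05,-1.1,0.8,0,0,0],[-0.1,-2.2,1.55,0,0,0],[-0.15,-3.45,2.15,0,0,0],[-0.15,-4.7,2.7,0,0,0],[-0.2,-5.95,3.1,0,0,0]]]'
python3 - <<'E'
from h import *
s=arm.state();p=wj(s["position"]-[0,0,.054]);print(p,"r",np.hypot(.085-p[0],p[2]-.056),"a",np.arctan2(p[2]-.056,.085-p[0]),s["contact_force"],s["opening"])
E
```

```text
t: 4.58
position: [0.5418, -0.0282, 0.2321]
orientation: [0.054, 3.14, 0.009]
contact_force: [-4.9, 26.5, 21.5]
opening: 0.0142
gripper_force: 58.4
t: 5.2
position: [0.5398, -0.0904, 0.2638]
orientation: [0.057, 3.139, 0.005]
contact_force: [-6.8, 13.0, 29.5]
opening: 0.0138
gripper_force: 65.4
[ 0.04274364 -0.00869016  0.20977765] r 0.15947778861971376 a 1.3026265757510909 [-6.77378368 13.02057809 29.51900883] 0.013786894135617414
```

```bash
python3 -m crank '[[[-0.05,-1.3,0.15,0,0,0],[-0.1,-2.65,0.25,0,0,0],[-0.15,-4,0.25,0,0,0],[-0.2,-5.4,0.2,0,0,0],[-0.25,-6.7,0,0,0,0]]]'
python3 - <<'E'
from h import *
s=arm.state();p=wj(s["position"]-[0,0,.054]);print(p,"r",np.hypot(.085-p[0],p[2]-.056),"a",np.arctan2(p[2]-.056,.085-p[0]),s["contact_force"],s["opening"])
E
```

```text
t: 5.82
position: [0.5383, -0.1595, 0.2632]
orientation: [0.06, 3.136, -0.0]
contact_force: [7.8, 0.9, 10.6]
opening: 0.014
gripper_force: 70.2
[ 0.11189447 -0.00764528  0.20923622] r 0.15557844350170869 a 1.7445366484922293 [ 7.77976708  0.9076922  10.6392614 ] 0.014049454280673735
```

```bash
python3 -m crank '[[[-0.05,-1.3,-0.3,0,0,0],[-0.1,-2.6,-0.7,0,0,0],[-0.15,-3.85,-1.25,0,0,0],[-0.2,-4.8,-1.75,0,0,0],[-0.2,-4.8,-1.75,0,0,0]]]'
python3 - <<'E'
from h import *
s=arm.state();p=wj(s["position"]-[0,0,.054]);print(p,"r",np.hypot(.085-p[0],p[2]-.056),"a",np.arctan2(p[2]-.056,.085-p[0]),s["contact_force"],s["opening"])
E
```

```text
t: 6.45
position: [0.5353, -0.2077, 0.2443]
orientation: [0.06, 3.139, -0.001]
contact_force: [6.5, -1.9, 3.2]
opening: 0.0139
gripper_force: 72.6
[ 0.16015474 -0.00880579  0.19032974] r 0.15392437422600116 a 2.080888336853387 [ 6.54791699 -1.92552924  3.1886055 ] 0.013924145357338682
```

```bash
python3 -m crank '[[[0,0,0,0,0,0],[0,0,0,0,0,0],[0,0,0,0,0,0],[0,0,2,0,0,0],[0,0,6,0,0,0]]]' 0.3
python3 -m crank '[[[0,3,3,0,0,0],[-2,8,3,0,0,0],[-4,12,1,0,0,0],[-6,15,-1,0,0,0],[-7.5,16,-3,0,0,0]]]'
python3 -m crank '[[[0,0,0,0,0,0],[0,0,0,0,0,0]]]'
python3 - <<'E'
from h import *
print(go((0,-.09,.042),-1))
for n in("wrist","top"):
    i=arm.camera_info(n)
    a=arm.camera(n)[:,:,::-1].copy();cv2.imwrite(f"pics/{n}2.png",a)
    print(n,[proj(i,jw(x,y,.05)).round(0).tolist() for x in(-.019,.019) for y in(-.14,-.04)])
w=cv2.imread("pics/wrist2.png");t=cv2.imread("pics/top2.png")
o=np.zeros((480,800,3),np.uint8);o[:,:520]=cv2.resize(w,(520,390)).repeat(1,0)[:480] if 0 else cv2.copyMakeBorder(cv2.resize(w,(520,390)),0,90,0,0,cv2.BORDER_CONSTANT)
o[:360,520:]=cv2.resize(t[160:340,290:430],(280,360));cv2.imwrite("pics/c2.png",o)
E
```

```text
t: 7.08
position: [0.5339, -0.2064, 0.3029]
orientation: [-0.059, -3.138, -0.0]
contact_force: [0.7, 0.3, 0.5]
opening: 0.06
gripper_force: 0.0
t: 7.7
position: [0.4587, -0.0449, 0.2729]
orientation: [-0.055, -3.141, -0.001]
contact_force: [0.5, -0.5, -0.4]
opening: 0.06
gripper_force: 0.0
t: 7.95
position: [0.4604, -0.0472, 0.2741]
orientation: [0.06, 3.14, -0.0]
contact_force: [0.1, -0.1, -0.4]
opening: 0.0597
gripper_force: 0.0
(array([ -0.03,   0.26, -17.81]), array([0.   , 0.001, 0.001]))
wrist [[349.0, 155.0], [347.0, 286.0], [295.0, 155.0], [297.0, 287.0]]
top [[333.0, 308.0], [335.0, 262.0], [350.0, 309.0], [352.0, 263.0]]
```

View pics/c2.png

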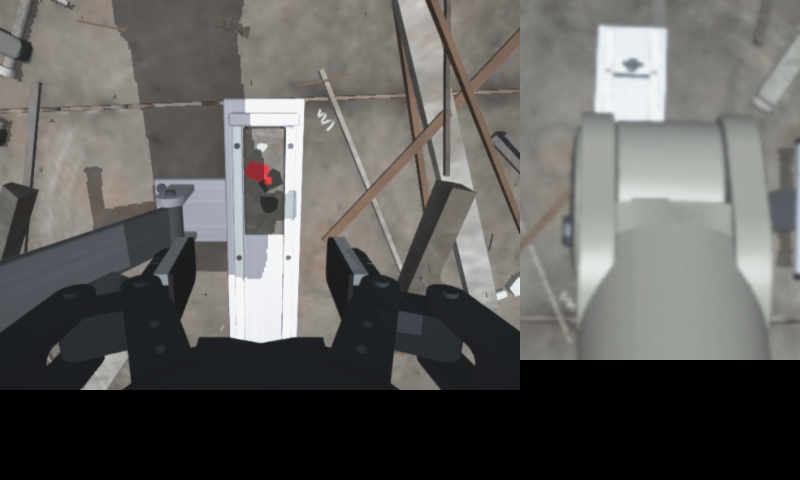

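The bar stands open by itself. The tube sits at wrist px (300–351, 156–289), again about 2 mm towards +y of the prediction. I'll descend onto it with that correction.

```bash
python3 -m crank '[[[0,0.4,-4,0,0,0],[0,0.4,-8,0,0,0],[0,0.4,-12,0,0,0],[0,0.4,-16,0,0,0],[0,0.4,-17.8,0,0,0]]]'
python3 -m crank '[[[0,0,0,0,0,0],[0,0,0,0,0,0]]]'
python3 -m crank '[[[0,0,0,0,0,0],[0,0,0,0,0,0],[0,0,0,0,0,0],[0,0,0,0,0,0],[0,0,0,0,0,0]]]' 1
python3 - <<'E'
from h import *
p=wj(arm.state()["position"]-[0,0,.054]);print(p,go((0,-.09,.042),-1), (jw(0,.062,0)-jw(0,-.09,0))*100)
E
```

```text
t: 8.68
position: [0.4597, -0.0433, 0.0937]
orientation: [-0.06, -3.139, 0.001]
contact_force: [0.7, 0.9, 0.4]
opening: 0.0597
gripper_force: 0.0
t: 8.93
position: [0.4605, -0.043, 0.0962]
orientation: [0.06, 3.14, -0.0]
contact_force: [-0.3, 0.6, 0.3]
opening: 0.0598
gripper_force: 0.0
t: 9.55
position: [0.4603, -0.0428, 0.0965]
orientation: [0.06, 3.139, 0.001]
contact_force: [-2.4, -1.0, 14.0]
opening: 0.0368
gripper_force: 59.4
[-0.00185472 -0.08988291  0.04253135] (array([-0.02, -0.18, -0.05]), array([-0.   ,  0.002,  0.001])) [15.18931166 -0.56992221  0.        ]
```

```bash
python3 -m crank '[[[1.2,-0.05,0,0,0,0],[2.8,-0.1,0,0,0,0],[4.4,-0.15,0,0,0,0],[6,-0.22,0,0,0,0],[7.5,-0.28,0,0,0,0]]]'
python3 -m crank '[[[1.5,-0.05,0,0,0,0],[3,-0.11,0,0,0,0],[4.4,-0.16,0,0,0,0],[5.6,-0.21,0,0,0,0],[6.5,-0.24,0,0,0,0]]]'
python3 - <<'E'
from h import *
p=wj(arm.state()["position"]-[0,0,.054]);print(p,arm.state()["contact_force"],arm.state()["opening"])
E
```

```text
t: 10.18
position: [0.5341, -0.0456, 0.0966]
orientation: [-0.06, -3.139, -0.001]
contact_force: [-14.8, 0.8, 24.4]
opening: 0.037
gripper_force: 60.9
t: 10.8
position: [0.5995, -0.048, 0.0966]
orientation: [-0.06, -3.14, -0.001]
contact_force: [-11.3, 0.7, 17.6]
opening: 0.0366
gripper_force: 60.0
[-0.0018848   0.04940846  0.04256294] [-11.34417012   0.70725243  17.6434502 ] 0.036643389457354715
```

```bash
python3 -m crank '[[[0.3,-0.01,0,0,0,0],[0.6,-0.02,0,0,0,0],[0.9,-0.03,0,0,0,0],[1,-0.04,0,0,0,0],[1,-0.04,0,0,0,0]]]'
python3 -m crank '[[[0.1,0,0,0,0,0],[0.2,-0.01,0,0,0,0],[0.2,-0.01,0,0,0,0]]]'
python3 -m crank '[[[0.1,0,0,0,0,0],[0.2,-0.01,0,0,0,0],[0.2,-0.01,0,0,0,0]]]'

```

```text
t: 11.42
position: [0.6093, -0.0483, 0.0966]
orientation: [-0.059, -3.141, -0.001]
contact_force: [-8.8, 1.1, 14.1]
opening: 0.037
gripper_force: 60.8
t: 11.8
position: [0.6113, -0.0484, 0.0966]
orientation: [-0.059, -3.141, -0.001]
contact_force: [-9.4, -0.3, 14.3]
opening: 0.037
gripper_force: 60.7
t: 12.18
position: [0.6124, -0.0485, 0.0966]
orientation: [-0.06, -3.139, -0.001]
contact_force: [-15.9, 2.4, 20.5]
opening: 0.0369
gripper_force: 61.6
```

```bash
python3 -m crank '[[[0.1,0,0,0,0,0],[0.1,0,0,0,0,0],[0.1,0,0,0,0,0]]]'
python3 -m crank '[[[0.1,0,0,0,0,0],[0.1,0,0,0,0,0],[0.1,0,0,0,0,0]]]'
python3 -m crank '[[[0.1,0,0,0,0,0],[0.1,0,0,0,0,0],[0.1,0,0,0,0,0]]]'

```

```text
t: 12.55
position: [0.6125, -0.0485, 0.0966]
orientation: [-0.06, -3.137, -0.001]
contact_force: [-22.9, 1.4, 28.0]
opening: 0.0372
gripper_force: 62.4
t: 12.92
position: [0.6127, -0.0485, 0.0966]
orientation: [-0.06, -3.135, -0.002]
contact_force: [-29.2, 2.1, 34.5]
opening: 0.0371
gripper_force: 63.3
t: 13.3
position: [0.6128, -0.0486, 0.0965]
orientation: [-0.06, -3.133, -0.002]
contact_force: [-36.7, 2.4, 41.2]
opening: 0.0373
gripper_force: 64.2
```

```bash
python3 -m crank '[[[0,0,0,0,0,0],[0,0,0,0,0,0],[0,0,0,0,0,0],[0,0,0,0,0,0],[0,0,1,0,0,0]]]' 0.3
python3 -m crank '[[[0,0,3,0,0,0],[0,0,8,0,0,0],[0,0,13,0,0,0],[0,0,17,0,0,0],[-8,0,19,0,0,0]]]'
python3 -m crank '[[[-2,0,0,0,0,0],[-2,0,0,0,0,0],[-2,0,0,0,0,0]]]'
python3 - <<'E'
from h import *
a=2.1;print(go((.085-.155*np.cos(a),-.01,.056+.155*np.sin(a)),-1))
for n in("wrist","side"):
    i=arm.camera_info(n);a=arm.camera(n)[:,:,::-1].copy();cv2.imwrite(f"pics/{n}3.png",a)
    print(n,[proj(i,jw(x,y,z)).round(0).tolist() for x in(-.019,.019) for y,z in((.012,.05),(.112,.05))])
w=cv2.imread("pics/wrist3.png");t=cv2.imread("pics/side3.png")
o=np.zeros((600,800,3),np.uint8);o[:360,:480]=cv2.resize(w,(480,360));o[360:600,:800]=cv2.resize(t[170:290,220:420],(800,480))[:240] if 0 else cv2.resize(t[190:274,180:460],(800,240))
cv2.imwrite("pics/c3.png",o)
E
```

```text
t: 13.92
position: [0.6163, -0.0486, 0.1051]
orientation: [-0.06, -3.14, 0.0]
contact_force: [0.1, -0.0, -0.0]
opening: 0.0598
gripper_force: 0.0
t: 14.55
position: [0.5584, -0.0484, 0.2935]
orientation: [0.059, 3.136, -0.001]
contact_force: [-0.8, -0.4, 0.3]
opening: 0.0597
gripper_force: 0.0
t: 14.92
position: [0.5367, -0.0484, 0.291]
orientation: [0.059, 3.14, 0.0]
contact_force: [-0.3, 0.4, 0.2]
opening: 0.0595
gripper_force: 0.0
(array([ -0.27, -16.23,  -4.72]), array([-0.   ,  0.001,  0.   ]))
wrist [[344.0, 250.0], [342.0, 362.0], [296.0, 250.0], [298.0, 362.0]]
side [[316.0, 238.0], [276.0, 237.0], [318.0, 230.0], [279.0, 229.0]]
```

View pics/c3.png

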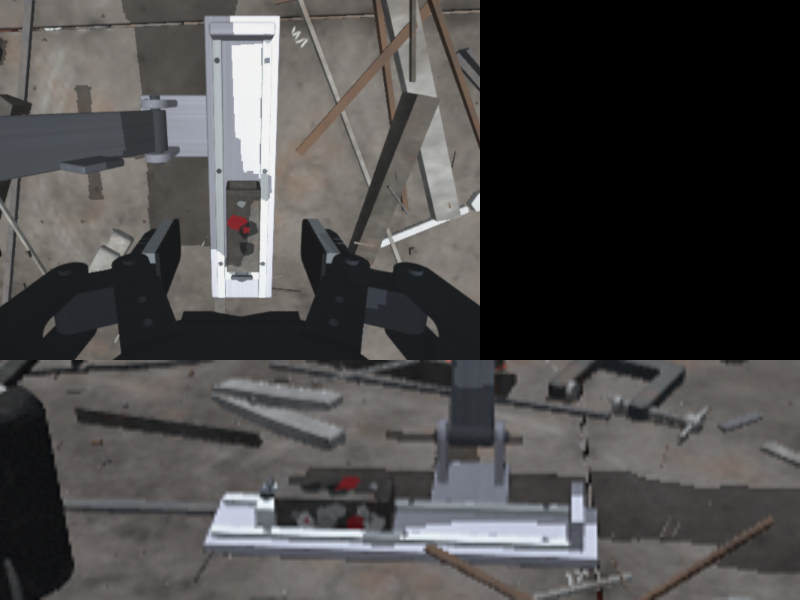

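The tube lies flat, with its end against the stop (wrist crop rows 182–270). Next, the open handle.

```bash
python3 -m crank '[[[0,-3,3,0,0,0],[0,-7,4,0,0,0],[-0.2,-11,4,0,0,0],[-0.3,-15,4,0,0,0],[-0.3,-16.1,3,0,0,0]]]'
python3 -m crank '[[[0,0,-2,0,0,0],[0,0,-4,0,0,0],[0,0,-6,0,0,0],[0,0,-7.7,0,0,0],[0,0,-7.7,0,0,0]]]'
python3 -m crank '[[[0,0,0,0,0,0],[0,0,0,0,0,0],[0,0,0,0,0,0],[0,0,0,0,0,0],[0,0,0,0,0,0]]]' 1
python3 - <<'E'
from h import *
s=arm.state();p=wj(s["position"]-[0,0,.054]);print(p,"r",np.hypot(.085-p[0],p[2]-.056),"a",np.arctan2(p[2]-.056,.085-p[0]),s["contact_force"],s["opening"])
E
```

```text
t: 15.65
position: [0.5332, -0.2124, 0.3206]
orientation: [0.064, 3.14, -0.002]
contact_force: [0.5, -0.3, 0.8]
opening: 0.0598
gripper_force: 0.0
t: 16.27
position: [0.5328, -0.209, 0.2422]
orientation: [-0.059, -3.139, -0.0]
contact_force: [-0.2, -0.6, 0.8]
opening: 0.0596
gripper_force: 0.0
t: 16.9
position: [0.5334, -0.21, 0.2441]
orientation: [0.06, 3.14, -0.001]
contact_force: [0.4, -2.5, 6.9]
opening: 0.0138
gripper_force: 58.7
[ 0.16251136 -0.01065068  0.19012344] r 0.15490999865607497 a 2.094815284301265 [ 0.44497165 -2.53885148  6.91140112] 0.013750418587422292
```

```bash
python3 -m crank '[[[0.05,1.2,0.6,0,0,0],[0.1,2.45,1.15,0,0,0],[0.15,3.75,1.55,0,0,0],[0.2,5.05,1.85,0,0,0],[0.25,6.4,2,0,0,0]]]'
python3 - <<'E'
from h import *
s=arm.state();p=wj(s["position"]-[0,0,.054]);print(p,"r",np.hypot(.085-p[0],p[2]-.056),"a",np.arctan2(p[2]-.056,.085-p[0]),s["contact_force"],s["opening"])
E
```

```text
t: 17.52
position: [0.5358, -0.1459, 0.2645]
orientation: [0.061, 3.14, -0.001]
contact_force: [-1.6, -3.8, 10.6]
opening: 0.0137
gripper_force: 63.0
[ 0.09839161 -0.01056936  0.21053081] r 0.1551099793846286 a 1.65724018645307 [-1.60760039 -3.7731134  10.57023023] 0.013717834382181056
```

```bash
python3 -m crank '[[[0.05,1.35,0.05,0,0,0],[0.1,2.7,0,0,0,0],[0.15,4.05,-0.2,0,0,0],[0.2,5.4,-0.5,0,0,0],[0.25,6.65,-0.9,0,0,0]]]'
python3 - <<'E'
from h import *
s=arm.state();p=wj(s["position"]-[0,0,.054]);print(p,"r",np.hypot(.085-p[0],p[2]-.056),"a",np.arctan2(p[2]-.056,.085-p[0]),s["contact_force"],s["opening"])
E
```

```text
t: 18.15
position: [0.5383, -0.078, 0.2545]
orientation: [0.059, 3.141, 0.0]
contact_force: [0.3, -2.5, 1.9]
opening: 0.0139
gripper_force: 63.0
[ 0.03037817 -0.01063352  0.20053904] r 0.15451562961265905 a 1.2094824326907978 [ 0.34727161 -2.54485097  1.88859322] 0.013865629313255152
```

```bash
python3 -m crank '[[[0.05,1.25,-0.5,0,0,0],[0.1,2.45,-1.15,0,0,0],[0.15,3.6,-1.85,0,0,0],[0.15,4.7,-2.7,0,0,0],[0.2,5.7,-3.6,0,0,0]]]'
python3 -m crank '[[[0.05,0.9,-1,0,0,0],[0.05,1.75,-2.05,0,0,0],[0.1,2.45,-3.2,0,0,0],[0.1,3.1,-4.4,0,0,0],[0.15,3.6,-5.65,0,0,0]]]'
python3 - <<'E'
from h import *
s=arm.state();p=wj(s["position"]-[0,0,.054]);print(p,"r",np.hypot(.085-p[0],p[2]-.056),"a",np.arctan2(p[2]-.056,.085-p[0]),s["contact_force"],s["opening"])
E
```

```text
t: 18.77
position: [0.5403, -0.0213, 0.2181]
orientation: [0.059, 3.14, -0.0]
contact_force: [4.5, -6.9, -3.8]
opening: 0.0142
gripper_force: 61.9
t: 19.4
position: [0.5416, 0.0144, 0.1613]
orientation: [-0.059, -3.141, 0.0]
contact_force: [2.6, -3.2, 1.4]
opening: 0.0142
gripper_force: 60.7
[-0.06204088 -0.01087883  0.10726475] r 0.15572121283078988 a 0.3354652691503256 [ 2.60906183 -3.24681511  1.36982449] 0.01417993961319599
```

```bash
python3 -m crank '[[[0,0.35,-1.2,0,0,0],[0,0.6,-2.4,0,0,0],[0,0.75,-3.5,0,0,0],[0,0.8,-4.4,0,0,0],[0,0.8,-4.9,0,0,0]]]'
python3 -m crank '[[[0,0,-0.2,0,0,0],[0,0,-0.4,0,0,0],[0,0,-0.4,0,0,0]]]'
python3 -m crank '[[[0,0,-0.15,0,0,0],[0,0,-0.15,0,0,0],[0,0,-0.15,0,0,0]]]'
python3 - <<'E'
from h import *
s=arm.state();p=wj(s["position"]-[0,0,.054]);print(p,"r",np.hypot(.085-p[0],p[2]-.056),"a",np.arctan2(p[2]-.056,.085-p[0]),s["contact_force"],s["opening"])
E
```

```text
t: 20.02
position: [0.5418, 0.0226, 0.1123]
orientation: [0.059, 3.141, 0.001]
contact_force: [4.6, 3.5, 1.1]
opening: 0.014
gripper_force: 63.0
t: 20.4
position: [0.5418, 0.0227, 0.109]
orientation: [0.059, 3.141, 0.002]
contact_force: [3.4, 4.4, 5.9]
opening: 0.0143
gripper_force: 64.5
t: 20.78
position: [0.5419, 0.0226, 0.1087]
orientation: [0.059, 3.14, 0.003]
contact_force: [-6.1, 3.7, 34.6]
opening: 0.0138
gripper_force: 67.5
[-0.07027714 -0.01084611  0.05466177] r 0.15528290429351943 a -0.00861814909499365 [-6.07650737  3.70808133 34.58213094] 0.013814463299954161
```

The bar has bottomed (34 N reaction, angle about 0). Releasing and retreating.

```bash
python3 -m crank '[[[0,0,0,0,0,0],[0,0,0,0,0,0],[0,0,0,0,0,0],[0,0,0.5,0,0,0],[0,0,2,0,0,0]]]' 0.3
python3 -m crank '[[[0,2,5,0,0,0],[0,6,9,0,0,0],[0,12,12,0,0,0],[0,18,14,0,0,0],[0,24,14,0,0,0]]]'
python3 -m crank '[[[0,4,0,0,0,0],[0,4,0,0,0,0],[0,4,0,0,0,0]]]'
python3 - <<'E'
from h import *
t=arm.camera("top")[:,:,::-1].copy();s=arm.camera("side")[:,:,::-1].copy();cv2.imwrite("pics/top4.png",t)
o=np.zeros((600,800,3),np.uint8);c=cv2.resize(t[160:330,295:405],None,fx=3.5,fy=3.5,interpolation=cv2.INTER_CUBIC);o[:595,:385]=c[:595]
d=cv2.resize(s[200:275,240:400],None,fx=2.5,fy=2.5,interpolation=cv2.INTER_CUBIC);o[:187,390:790]=d[:187]
o[200:500,390:790]=cv2.resize(t,(400,300));cv2.imwrite("pics/c4.png",o)
a=cv2.imread("pics/top0.png");print(np.abs(a[190:330,80:290].astype(int)-t[190:330,80:290]).mean())
E
```

```text
t: 21.4
position: [0.5412, 0.0218, 0.1277]
orientation: [-0.06, -3.14, 0.001]
contact_force: [0.1, 0.5, 0.2]
opening: 0.0598
gripper_force: 0.0
t: 22.02
position: [0.542, 0.2612, 0.2708]
orientation: [0.061, 3.138, 0.003]
contact_force: [0.9, -0.1, 0.0]
opening: 0.0596
gripper_force: 0.0
t: 22.4
position: [0.5416, 0.2986, 0.2681]
orientation: [0.06, 3.141, -0.001]
contact_force: [1.0, -0.4, -0.2]
opening: 0.06
gripper_force: 0.0
23.062607709750566
```

View pics/c4.png

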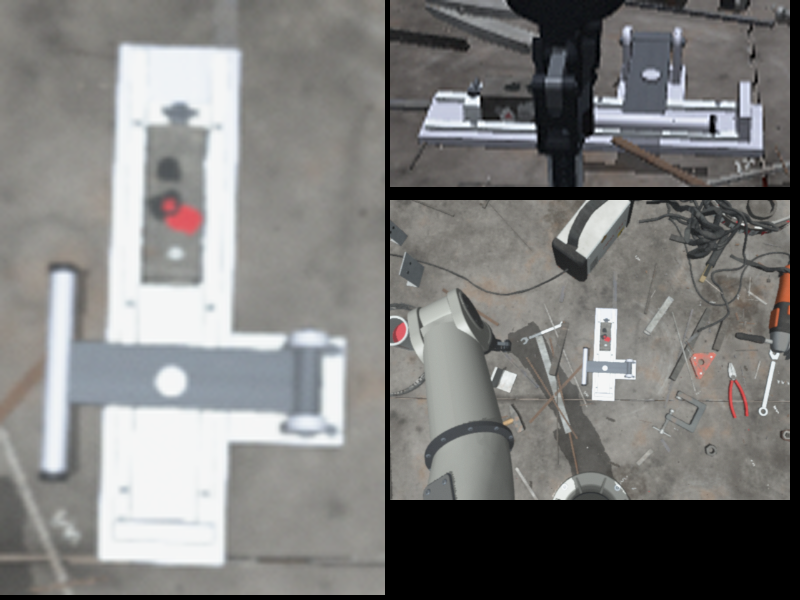

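The bar is back at its starting position in the image (rod (64,265)–(53,478)), and the tube end at row 126 meets the stop edge at about 129. The job is done, so I'm handing in.

```bash
python3 -c "
from station import arm
print(arm.close_job())"
```

```text
the job is handed in; nothing more can be done
None
```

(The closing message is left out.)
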